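# Index the cell carousel by one notch

## Robot

A 6-joint arm with a two-finger parallel gripper is mounted at the origin on the work surface. World frame = base frame: x ahead of the robot, y to its left, z up, the work surface at z = 0. Lengths are in m, angles in rad, forces in N, time in s.
With the tool pointing down it reaches from about 0.325 to 0.775 m from the base axis. Payload 5.5 kg.
Tool frame: the origin (TCP) lies at the very end of the fingers, on their centre line; the grasp point (between the pads) lies 19 mm behind it; z points along the fingers, y is the direction in which the jaws open and shut (so a half turn about z gives the same grasp; the last joint's range is limited). The gripper opens to 85 mm and grips with 20 to 120 N. Pads are 22 mm wide; open, the fingers measure 114 mm over their backs; the gripper's body (76 mm by 85 mm) begins 54 mm behind the grasp point. The pads swing forward as they close: fully open they stand 13 mm farther back than shut.
Start: joints at [1.056, 0.091, 1.231, -0, 1.82, -0.057], TCP at [0.265, 0.538, 0.209] pointing down, gripper open.
Joint ranges: [-2.87, 2.87], [-0.86, 2.18], [0.17, 2.46], [-1.51, 4.65], [0.06, 2.69], [-2.65, 2.65]. Speed limits (rad/s): [2.57, 2.57, 3.01, 3.14, 3.14, 3.14].

## Interface

Orientations are given as a 3x3 rotation matrix whose columns are the frame's x, y, z axes.
In Python, from plant import manip gives the robot as it stands. Calls block until the motion is done:
- manip.move_pose(position, orientation): joint-space move of the TCP to a pose.
- manip.line_to(position, speed=0.15, rot=None, stop_force=None): straight line of the TCP; rot=None keeps the orientation; speed is the mean speed in m/s. With stop_force (N) it stops when the force on the tool has changed by that much, and returns True; else False.
- manip.move_j(angles): joint-space move.
- manip.set_gripper(opening): finger opening in m; the grip force is fixed at half the most; returns when the fingers have stopped.
- manip.pause(seconds).
- manip.ik(position, orientation): joint angles nearest the present ones, or None.
- manip.grab_frame(name): name is "side" or "top" or "wrist"; returns (picture, depth): 384x512x3 uint8, blue, green, red; 384x512 float32, m along the optical axis (not along the pixel's ray), 0 where there is no reading.
- manip.calibration(name): a dict with "fx", "fy", "cx", "cy" (pixels), "k1" (the pictures are not rectified: a ray, as slopes to the right and down, at radius r is drawn at 1 + k1 r^2 times it, then the intrinsics apply), "R" (3x3) and "t" (3): a world point X has camera coordinates R X + t; the wrist camera has in their place "T_tool_cam" (4x4, takes a point from camera to tool coordinates, whose origin is the TCP and whose axes are the flange's). Camera axes: x right, y down, z forward; pixel columns grow to the right and rows downward; lengths in m; the calibration is good to about 2 mm. A picture is of the moment at which its call begins: read the wrist's pose just before it. calibration takes no time and is no camera call.
A pose or a line that the arm cannot do raises manip.MotionError and nothing moves.
- manip.finish_job(): hands the job in, once; it reports no verdict.
Readings, each from a call of its own:
- manip.current_clock(): time.
- manip.current_qpos(): joint angles.
- manip.current_joint_velocities(): joint speeds.
- manip.current_joint_torque(): joint torques, N m.
- manip.current_tcp_pos(): TCP position.
- manip.current_tcp_rot(): TCP orientation.
- manip.current_contact_force(): force on the tool from outside, world axes, zero at the start.
- manip.current_moment(): the same for the moment, N m.
- manip.current_finger_gap(): finger opening in m.
Only numpy, scipy, OpenCV 4.12 (cv2) and the standard library are available. Lean on these libraries where they do the work, as an engineer would, in place of code of your own. Each camera call takes 0.05 s, during which the arm holds its last target. There are 200 camera calls.

## Task

Press the spring plunger on the rim of the cell carousel down to free the carousel, swing it anticlockwise (seen from above, towards the upright post beside the plunger) to the very next notch, then let the plunger spring fully up into that notch. Only press and push: the glass cells must ride round standing in their nests, nothing is picked up, and the wash bottle, beaker and mouse stay where they are.

Things in the scene. Friction and masses are not known exactly. Their poses are not given: they have to be found in the camera images.
- carousel: fixed foot of the carousel; origin on the turning axis at bench height, x axis towards the plunger's starting place. Carries a steel index plate (216 mm across, 31 to 41 mm above the bench) with six rim notches 60 degrees apart, and a grey sensor block (36 x 46 mm, 95 mm high) 150 mm from the axis, 210 degrees anticlockwise of the plunger's starting place
- axis (a point): point on the vertical turning axis, in the top face of the turning aluminium disc (168 mm across, top 52 mm above the bench; a hub 32 mm across rises 12 mm above it). The disc carries six pin nests and a bracket that reaches out over the index plate's rim with the plunger and the push post
- next_notch (a point): middle of the next notch of the index plate, at the place where the plunger's axis must come: 122 mm from the axis, 36 mm above the bench, 60 degrees anticlockwise of the plunger's start; fixed
- plunger_top (a point): centre of the flat top of the plunger's ivory round head (40 mm across, 9 mm thick); 122 mm from the axis, 95 mm above the bench when up; moves with the plunger, which turns with the disc. Below, a 12 mm side lug sits in a 16 mm notch of the index plate and locks the disc
- post_top (a point): centre of the top of the upright steel push post on the bracket, 10 mm across, 120 mm above the bench, foot at 52 mm, 122 mm from the axis, 32 mm ahead (anticlockwise) of the plunger's centre. A finger standing on the plunger's head can push against it
- plunger (a joint): travel of the plunger: 0 = fully up, 0.014 m = fully in. Spring about 3 N at first, 7 N fully in. Pressed 12 mm or more, the lug is under the plate and the disc can turn; let go between notches it stays under the plate (reads about 0.011) and springs up on reaching a notch; within about 4 mm of one it centres itself
- turntable (a joint): angle of the disc in rad, 0 at the start (lug in a notch), grows anticlockwise seen from above; the next notch is at 1.047 (60 degrees). It turns with slight friction (under 1 N at the plunger) and stays where it is left
- cell0_mid (a point): centre of glass cell 1 (41 mm across, 49 mm high without its short electrode stubs, which add 10 mm; about 90 g), loose in a nest of 8 mm high pins on the disc, 56 mm from the axis; its foot is 52 mm above the bench
- cell1_mid (a point): centre of glass cell 2 (41 mm across, 49 mm high without its short electrode stubs, which add 10 mm; about 90 g), loose in a nest of 8 mm high pins on the disc, 56 mm from the axis; its foot is 52 mm above the bench
- cell2_mid (a point): centre of glass cell 3 (41 mm across, 49 mm high without its short electrode stubs, which add 10 mm; about 90 g), loose in a nest of 8 mm high pins on the disc, 56 mm from the axis; its foot is 52 mm above the bench
- nest0 (a point): where the centre of glass cell 1 is when it stands in its nest; turns with the disc
- nest1 (a point): where the centre of glass cell 2 is when it stands in its nest; turns with the disc
- nest2 (a point): where the centre of glass cell 3 is when it stands in its nest; turns with the disc
- wash_bottle: bystander: off-white plastic wash bottle with a bent spout, 62 mm across, 165 mm high, loose; origin at the middle of its foot
- beaker: bystander: glass beaker, 68 mm across, 85 mm high, loose; origin at the middle of its foot
- mouse: bystander: grey computer mouse, 105 x 60 x 32 mm, loose; origin at the middle of its underside
There are look-alikes about, which are no part of the job. Leave any black or blue look-alike of the part that bears cell1_mid alone.

How it is judged:
By the outcome, as a careful person would: the job done as asked, in the order asked, and still so for the second after the job is handed in, with the robot touching nothing.
It also fails if it takes over 40 s, if anything falls off the work surface, if the arm or the gripper's body presses on something with over 40 N, if the wrist force passes 120 N, or if a joint passes its speed limit or range.

## Working session

There is one attempt and no reset: what is moved stays moved. The work goes in short steps, each a Python script; the robot and the scene stay as the last script left them, time stands still between calls to the robot, and variables do not carry over. Pictures are saved under pics/ and viewed, about 8 in all and at most 12, crops included, and the job is handed in when it is done.

```bash
mkdir -p pics; cat > h.py <<'E'
import numpy as np, cv2
from plant import manip
def cam(name):
    c=manip.calibration(name)
    if 'T_tool_cam' in c:
        T=np.eye(4);T[:3,:3]=manip.current_tcp_rot();T[:3,3]=manip.current_tcp_pos()
        W=T@np.array(c['T_tool_cam'])
    else:
        R=np.array(c['R']);t=np.array(c['t']);W=np.eye(4);W[:3,:3]=R.T;W[:3,3]=-R.T@t
    return c,W
def cloud(name,save=None):
    c,W=cam(name); im,d=manip.grab_frame(name)
    if save: cv2.imwrite(save,im)
    K=np.array([[c['fx'],0,c['cx']],[0,c['fy'],c['cy']],[0,0,1]])
    v,u=np.mgrid[:384,:512]
    p=cv2.undistortPoints(np.stack([u,v],-1).reshape(-1,1,2).astype(np.float64),K,np.array([c['k1'],0,0,0.])).reshape(384,512,2)
    P=np.dstack([p*d[...,None],d])@W[:3,:3].T+W[:3,3]
    P[d==0]=np.nan
    return im,P
E
python3 - <<'E'
from h import *
for n in('top','side'):
    im,P=cloud(n,f'pics/{n}0.png'); np.savez(f'{n}0.npz',im=im,P=P)
    print(n,cam(n)[1][:3,3].round(2),P[192,256])
print(manip.current_clock(),manip.current_tcp_rot())
E
```

```text
top [ 0.33 -0.02  1.32] [ 0.58984162 -0.01413145  0.09951789]
side [0.44 0.75 0.76] [ 0.55063462 -0.0333151   0.06547341]
0.1 [[-8.97029298e-01  4.41970136e-01 -9.14674755e-04]
 [ 4.41971065e-01  8.97027925e-01 -1.57459461e-03]
 [ 1.24565003e-04 -1.81671727e-03 -9.99998342e-01]]
```

View pics/top0.png

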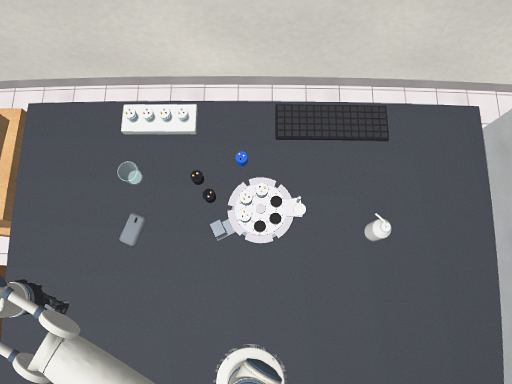

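View pics/side0.png

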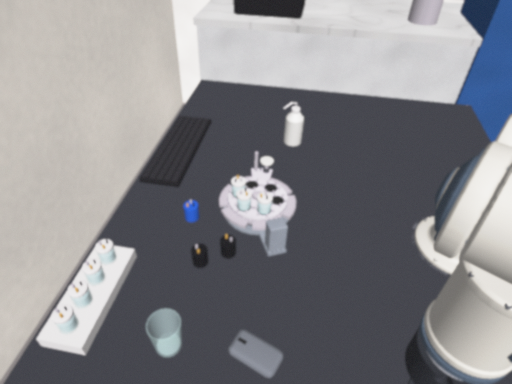

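The top view shows the carousel at about (261,209), the ivory plunger head at (300,209) and the post at (298,199). The sensor block is at (221,230). The side view agrees, with the post to the left of the head. Next I'll measure from the depth clouds.

```bash
python3 - <<'E'
from h import *
for n,(u,v) in(('top',(300,209)),('side',(266,161))):
    f=np.load(n+'0.npz');P=f['P'];im=f['im']
    c0=P[209,261] if n=='top' else P[193,257]
    print(n,'hub px',c0,'head px',P[v,u])
    Q=P.reshape(-1,3); C=np.array([0.58,-0.02]) 
    r=np.hypot(*(Q[:,:2]-c0[:2]).T)
    m=(r<.2)&(Q[:,2]>.02)&(Q[:,2]<.046); S=Q[m]
    (cx,cy),rad=cv2.minEnclosingCircle(S[:,:2].astype(np.float32)); print('plate',cx,cy,rad,m.sum())
    m=(r<.025)&(Q[:,2]>.058)&(Q[:,2]<.075);print('hub',Q[m].mean(0),m.sum())
    h=P[v,u];r2=np.hypot(*(Q[:,:2]-h[:2]).T)
    for a,b in((.085,.105),(.105,.13)):
        m=(r2<.05)&(Q[:,2]>a)&(Q[:,2]<b);print(a,Q[m].mean(0),np.median(Q[m],0),Q[m].min(0),Q[m].max(0),m.sum())
f=np.load('top0.npz');cv2.imwrite('pics/crop.png',cv2.resize(f['im'][165:255,205:320],None,fx=6,fy=6,interpolation=cv2.INTER_CUBIC))
E
```

```text
top hub px [ 0.54148198 -0.03048084  0.06565394] head px [ 0.53755964 -0.15243606  0.09428964]
plate 0.5719536542892456 0.008838524110615253 0.15491150319576263 1130
hub [ 0.5440901  -0.02818594  0.0643801 ] 77
0.085 [ 0.53840656 -0.14998405  0.09562568] [ 0.53780381 -0.14926634  0.09551358] [ 0.5186521  -0.16805034  0.08954497] [ 0.57009123 -0.13069846  0.10431002] 131
0.105 [ 0.56620407 -0.14893154  0.11645607] [ 0.5677516  -0.14722705  0.11897476] [ 0.53265005 -0.16364309  0.10528124] [ 0.57411059 -0.14381152  0.12155059] 12
side hub px [ 0.54751336 -0.0320885   0.06333357] head px [ 0.54014837 -0.14635869  0.09300006]
plate 0.5733790397644043 0.0006213608430698514 0.16720131039619446 1368
hub [ 0.54877743 -0.02924133  0.06262551] 45
0.085 [ 0.54243066 -0.14633051  0.093465  ] [ 0.54076869 -0.14543942  0.09379234] [ 0.51896795 -0.16857672  0.08551187] [ 0.57382846 -0.12949791  0.10395194] 120
0.105 [ 0.56938003 -0.14592036  0.11330718] [ 0.5689713  -0.14549114  0.11367728] [ 0.56490145 -0.15106691  0.10550528] [ 0.57447663 -0.14309782  0.11943298] 19
```

View pics/crop.png

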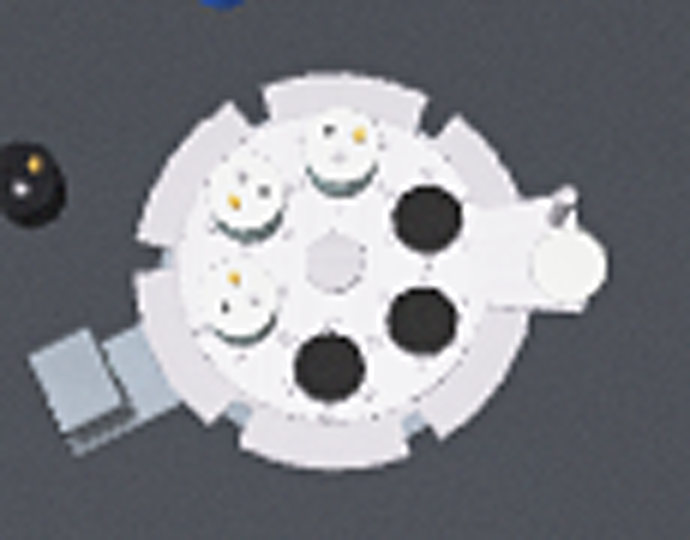

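The crop shows the head at (567,265), the post top at (568,192), the hub at (334,262) and the next notch at about (433,118). The line from axis to plunger points at about -93°. I'll hover with the fingers shut and refine with the wrist camera.

```bash
cat >> h.py <<'E'
def rot(a): # tool x = minus tangent at disc angle a, y radial, z down
    t=np.array([-np.sin(a),np.cos(a),0]); x=-t; z=np.array([0,0,-1.]); return np.column_stack([x,np.cross(z,x),z])
def pos(A,a,off,z): # off metres ahead along tangent of plunger place at angle a
    return np.array([A[0]+.122*np.cos(a)-off*np.sin(a),A[1]+.122*np.sin(a)+off*np.cos(a),z])
E
python3 - <<'E'
from h import *
A=np.array([.5465,-.029]);a=np.radians(-92.9)
for d in(0,30,60,70): print(manip.ik(pos(A,a+np.radians(d),.013,.1),rot(a+np.radians(d))))
manip.set_gripper(0)
p=pos(A,a,.0,.24); p[0]-=.0
manip.move_pose(p,rot(a))
print(manip.current_clock(),manip.current_tcp_pos(),cam('wrist')[1].round(3))
im,P=cloud('wrist','pics/w1.png');np.savez('w1.npz',im=im,P=P)
Q=P.reshape(-1,3);r=np.hypot(*(Q[:,:2]-A).T)
for lo,hi in((.09,.1),(.105,.13)):
    m=(np.hypot(*(Q[:,:2]-[.545,-.149]).T)<.045)&(Q[:,2]>lo)&(Q[:,2]<hi)
    if m.any():print(lo,np.median(Q[m],0),Q[m].min(0),Q[m].max(0),m.sum())
m=(r<.025)&(Q[:,2]>.06)&(Q[:,2]<.07)
if m.any():print('hub',np.median(Q[m],0),Q[m].min(0),Q[m].max(0))
E
```

```text
[-3.26560010e-01  2.61652660e-02  1.49055654e+00 -4.44089210e-16
  1.62487084e+00 -1.84674179e+00]
[-2.65585119e-01  1.70385144e-01  1.33698358e+00 -4.44089210e-16
  1.63422393e+00 -2.30936567e+00]
None
None
3.4917 [ 0.54052192 -0.15010785  0.24000178] [[ 0.049  0.965  0.257  0.476]
 [ 0.999 -0.047 -0.012 -0.148]
 [ 0.001  0.258 -0.966  0.405]
 [ 0.     0.     0.     1.   ]]
0.09 [ 0.53888139 -0.15168767  0.094449  ] [ 0.51966951 -0.17116722  0.09046922] [ 0.56954643 -0.13252079  0.09900251] 1025
0.105 [ 0.56927581 -0.14948039  0.11841888] [ 0.56631073 -0.15391339  0.10511108] [ 0.57564591 -0.14444325  0.12096575] 96
hub [ 0.5446773  -0.03078966  0.06354502] [ 0.52968714 -0.04574824  0.06012454] [ 0.56019575 -0.01577389  0.06547299]
```

View pics/w1.png

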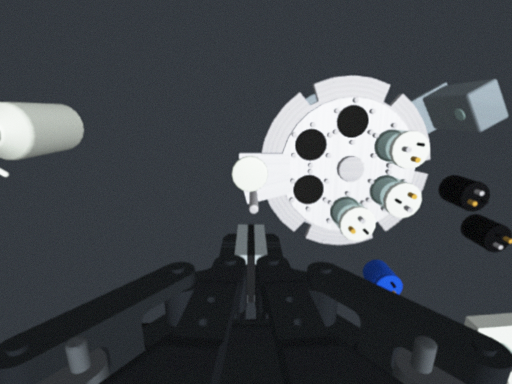

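The wrist view shows the head at (250,173), the post at (253,208) and the hub at (350,168). That puts the axis at (0.545,-0.030) and the head at (0.539,-0.152), 122 mm apart as specified. The wrist yaw would run out of range at 60°, so I'll use the half-turned tool and then press.

```bash
cat >> h.py <<'E'
A=np.array([.545,-.030]);a0=np.radians(-92.8)
_r=rot
def rot(a): return _r(a+np.pi)
def st(s):print(s,round(manip.current_clock(),2),np.round(manip.current_tcp_pos(),4),np.round(manip.current_contact_force(),1),flush=True)
E
python3 - <<'E'
from h import *
for d in(0,30,60,66):
    q=manip.ik(pos(A,a0+np.radians(d),.013,.1),rot(a0+np.radians(d))); print(d,None if q is None else np.round(q,2))
manip.move_pose(pos(A,a0,.011,.20),rot(a0)); st('hover')
manip.line_to(pos(A,a0,.011,.105),.12); st('near')
print(manip.line_to(pos(A,a0,.011,.076),.02,stop_force=11)); st('pressed')
E
```

```text
0 [-0.33  0.02  1.49 -0.    1.62  1.29]
30 [-0.27  0.17  1.34 -0.    1.63  0.83]
60 [-0.18  0.26  1.24 -0.    1.65  0.39]
66 [-0.16  0.27  1.23 -0.    1.65  0.31]
hover 6.19 [ 0.5501 -0.1524  0.2001] [-0.   0.1 -0.1]
near 7.13 [ 0.5505 -0.1526  0.1061] [-0.2 -0.1  1.3]
False
pressed 8.73 [ 0.5501 -0.1524  0.0762] [-0.6 -0.2 -0.3]
```

```bash
python3 - <<'E'
from h import *
st('now');print(manip.current_finger_gap())
im,P=cloud('wrist');cv2.imwrite('pics/w2.png',im)
im2,P2=cloud('side');
o=np.hstack([im[:, 100:412],cv2.resize(im2[120:240,200:330],None,fx=3.2,fy=3.2,interpolation=cv2.INTER_CUBIC)]);cv2.imwrite('pics/c2.png',o)
Q=P.reshape(-1,3)
m=(np.hypot(*(Q[:,:2]-[.539,-.152]).T)<.03)&(Q[:,2]>.07)&(Q[:,2]<.13)
print(o.shape,np.histogram(Q[m][:,2],np.arange(.07,.132,.004)))
E
```

```text
now 8.73 [ 0.5501 -0.1524  0.0762] [-0.6 -0.2 -0.3]
-0.00013137173027327742
(384, 728, 3) (array([  0,   0,   0,   0,  37, 265, 153,   0,  66, 159, 190, 195, 274,
       236, 190]), array([0.07 , 0.074, 0.078, 0.082, 0.086, 0.09 , 0.094, 0.098, 0.102,
       0.106, 0.11 , 0.114, 0.118, 0.122, 0.126, 0.13 ]))
```

View pics/c2.png

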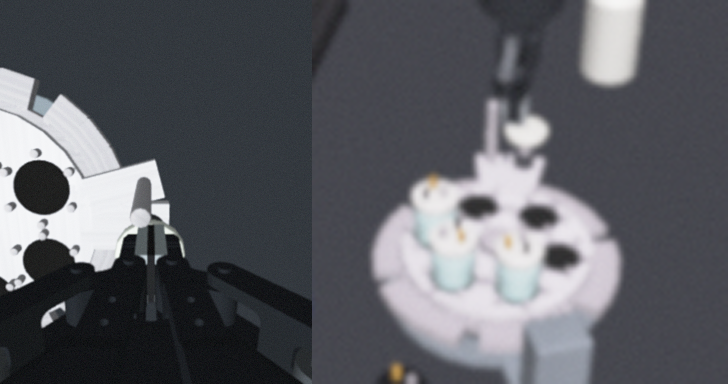

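```bash
python3 - <<'E'
from h import *
im,P=cloud('wrist')
for v in range(200,300,6): print(v,[tuple((P[v,u]*1000).round().astype(int)) if np.isfinite(P[v,u,0]) else None for u in (225,240,247,253,262,275)])
o=np.hstack([cv2.resize(im[180:300,190:310],None,fx=4,fy=4,interpolation=cv2.INTER_CUBIC)])
cv2.imwrite('pics/c3.png',cv2.convertScaleAbs(o,alpha=1.6,beta=20))
E
```

```text
200 [(np.int64(560), np.int64(-136), np.int64(53)), (np.int64(576), np.int64(-149), np.int64(107)), (np.int64(575), np.int64(-153), np.int64(104)), (np.int64(543), np.int64(-155), np.int64(0)), (np.int64(543), np.int64(-163), np.int64(-1)), (np.int64(542), np.int64(-174), np.int64(0))]
206 [(np.int64(555), np.int64(-136), np.int64(52)), (np.int64(577), np.int64(-150), np.int64(118)), (np.int64(575), np.int64(-153), np.int64(113)), (np.int64(555), np.int64(-155), np.int64(52)), (np.int64(555), np.int64(-161), np.int64(53)), (np.int64(537), np.int64(-174), np.int64(0))]
212 [(np.int64(551), np.int64(-136), np.int64(52)), (np.int64(574), np.int64(-150), np.int64(120)), (np.int64(574), np.int64(-153), np.int64(118)), (np.int64(550), np.int64(-155), np.int64(52)), (np.int64(550), np.int64(-161), np.int64(51)), (np.int64(532), np.int64(-174), np.int64(1))]
218 [(np.int64(546), np.int64(-135), np.int64(51)), (np.int64(572), np.int64(-150), np.int64(120)), (np.int64(571), np.int64(-153), np.int64(120)), (np.int64(549), np.int64(-155), np.int64(59)), (np.int64(546), np.int64(-161), np.int64(5
[... 3113 characters left out ...]
), np.int64(136)), (np.int64(562), np.int64(-158), np.int64(157)), (np.int64(568), np.int64(-161), np.int64(167))]
290 [(np.int64(568), np.int64(-147), np.int64(169)), (np.int64(561), np.int64(-150), np.int64(159)), (np.int64(546), np.int64(-152), np.int64(136)), (np.int64(545), np.int64(-154), np.int64(135)), (np.int64(563), np.int64(-157), np.int64(162)), (np.int64(568), np.int64(-161), np.int64(169))]
296 [(np.int64(568), np.int64(-147), np.int64(172)), (np.int64(559), np.int64(-150), np.int64(159)), (np.int64(542), np.int64(-151), np.int64(135)), (np.int64(543), np.int64(-154), np.int64(136)), (np.int64(560), np.int64(-157), np.int64(161)), (np.int64(568), np.int64(-161), np.int64(172))]
```

View pics/c3.png

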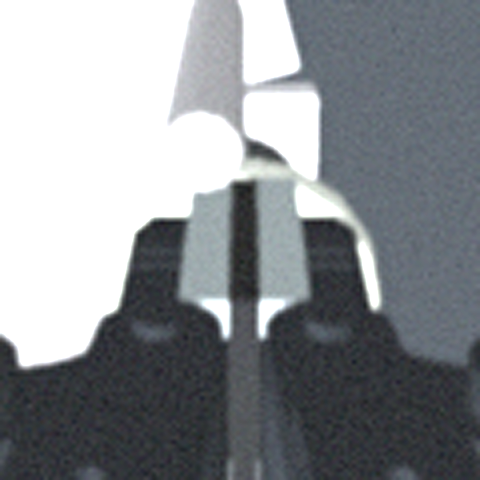

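```bash
python3 - <<'E'
from h import *
st('now');print(manip.current_qpos().round(3) if hasattr(manip.current_qpos(),'round') else manip.current_qpos())
P=np.load('w1.npz')['P']
Q=P.reshape(-1,3)
m=(Q[:,2]>.15)&(np.hypot(*(Q[:,:2]-[.5405,-.150]).T)<.025)
print('w1 lowest finger z',np.percentile(Q[m][:,2],[0,1,5,20]), 'front x',np.percentile(Q[m][:,0],[0,5,50,95,100]),'y',np.percentile(Q[m][:,1],[0,5,50,95,100]))
for v in range(220,250,3): print(v,(P[v,258]*1000).round(),(P[v,244]*1000).round())
E
```

```text
now 8.88 [ 0.5501 -0.1524  0.0761] [-0.1  0.8  0.1]
[-0.33   0.027  1.532  0.     1.582  1.29 ]
w1 lowest finger z [0.26559455 0.27242048 0.28832627 0.31481738] front x [0.51946138 0.52116935 0.52531562 0.5364304  0.55383667] y [-0.17495837 -0.16537177 -0.14945977 -0.13225798 -0.1250544 ]
220 [ 628. -144.   -1.] [ 627. -165.   -1.]
223 [ 633. -144.   -1.] [ 632. -165.    0.]
226 [ 531. -147.  267.] [ 530. -154.  267.]
229 [ 530. -147.  272.] [ 530. -154.  273.]
232 [ 530. -147.  276.] [ 530. -153.  277.]
235 [ 531. -147.  279.] [ 530. -153.  279.]
238 [ 530. -147.  283.] [ 530. -153.  284.]
241 [ 531. -147.  285.] [ 530. -153.  286.]
244 [ 530. -147.  289.] [ 530. -153.  290.]
247 [ 530. -147.  292.] [ 530. -153.  293.]
```

The fingertip seen by the wrist camera is about 26 mm behind the reported TCP: tip at z = 0.266 when the TCP read 0.240. So the fingers are still above the head and nothing has been touched. I'll carry on down under force control.

```bash
python3 - <<'E'
from h import *
print(manip.line_to(pos(A,a0,.011,.062),.03,stop_force=1.5)); st('contact')
f=manip.line_to(pos(A,a0,.011,.050),.02,stop_force=6); print(f); st('pressed')
im,P=cloud('wrist')
Q=P.reshape(-1,3)
m=(np.hypot(*(Q[:,:2]-[.539,-.152]).T)<.024)&(Q[:,2]>.07)&(Q[:,2]<.099)
print(np.histogram(Q[m][:,2],np.arange(.07,.1,.002)))
E
```

```text
True
contact 9.18 [ 0.55   -0.1525  0.0711] [-0.1 -0.4  2.5]
True
pressed 9.88 [ 0.551  -0.1525  0.0593] [-0.9  1.8  6.4]
(array([  0,   1,  17,  48,  89, 106,   5,   2,  19,  29,  40,  45,  55,
        64]), array([0.07 , 0.072, 0.074, 0.076, 0.078, 0.08 , 0.082, 0.084, 0.086,
       0.088, 0.09 , 0.092, 0.094, 0.096, 0.098]))
```

```bash
cat >> h.py <<'E'
def arc(d0,d1,off,z,step=7.5,speed=.04,stop=None):
    n=max(1,int(np.ceil(abs(d1-d0)/step)))
    for d in np.linspace(d0,d1,n+1)[1:]:
        a=a0+np.radians(d)
        if manip.line_to(pos(A,a,off,z),speed,rot=rot(a),stop_force=stop): st(f'stop {d:.1f}'); return True
    st(f'arc {d1:.1f}')
E
python3 - <<'E'
from h import *
print(manip.line_to(pos(A,a0,.011,.0555),.02,stop_force=6)); st('pressed')
z=manip.current_tcp_pos()[2]
print(manip.line_to(pos(A,a0,.016,z),.02,stop_force=12));st('post')
arc(0,8,.016,z,4,.03,15)
im,P=cloud('wrist','pics/w4.png')
Q=P.reshape(-1,3)
m=(np.hypot(*(Q[:,:2]-pos(A,a0+np.radians(8),.032,0)[:2]).T)<.03)&(Q[:,2]>.1165)&(Q[:,2]<.1225)
print('post',np.median(Q[m],0),m.sum(),'expected',pos(A,a0+np.radians(8),.032,.12))
E
```

```text
True
pressed 10.14 [ 0.5518 -0.1526  0.0593] [0.7 1.1 6.4]
False
post 10.47 [ 0.5556 -0.1525  0.0598] [0.8 1.7 5.9]
arc 8.0 11.34 [ 0.5726 -0.1498  0.0598] [-0.8  0.4  6.1]
post [ 0.58426926 -0.14724493  0.11935392] 1064 expected [ 0.58792548 -0.14859765  0.12      ]
```

View pics/w4.png

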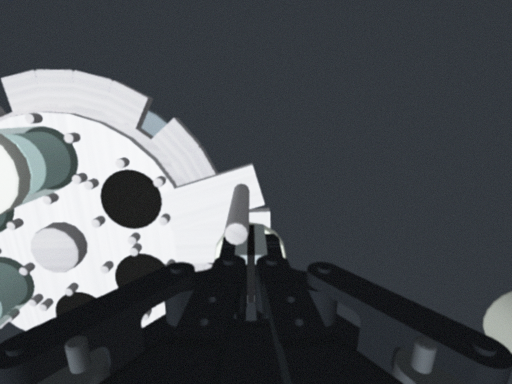

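The disc is turning: the post at (236,233) has moved with the finger, and the next notch is at (152,123). I'll press slightly deeper, carry on to about 50°, then check the angle.

```bash
cat >> h.py <<'E'
def postang(dexp,save=None,zlo=.117):
    im,P=cloud('wrist',save); Q=P.reshape(-1,3); g=im.reshape(-1,3).min(1)
    e=pos(A,a0+np.radians(dexp),.032,.12)
    m=(np.hypot(*(Q[:,:2]-e[:2]).T)<.03)&(Q[:,2]>zlo)&(Q[:,2]<.124)&(g>90)
    c=np.median(Q[m],0)
    d=np.degrees(np.arctan2(c[1]-A[1],c[0]-A[0])-a0-np.arctan2(.032,.122))
    print('post',c.round(4),m.sum(),'spread',Q[m].std(0).round(4),'r',np.hypot(*(c[:2]-A)).round(4),'turn deg',round(d,2)); return d
E
python3 - <<'E'
from h import *
postang(8)
z=.0578
manip.line_to(pos(A,a0+np.radians(8),.016,z),.02,stop_force=14);st('deeper')
arc(8,50,.016,z,7,.05,16)
postang(50,'pics/w5.png')
E
```

```text
post [ 0.5921 -0.1438  0.1194] 565 spread [0.0047 0.0037 0.0009] r 0.1232 turn deg 10.59
deeper 11.69 [ 0.5726 -0.1498  0.0586] [0.3 1.6 7.2]
arc 50.0 14.39 [ 0.6461 -0.1008  0.0586] [-0.3  0.4  7.3]
post [ 0.6558 -0.0836  0.1192] 583 spread [0.0038 0.0049 0.0011] r 0.1231 turn deg 52.26
```

View pics/w5.png

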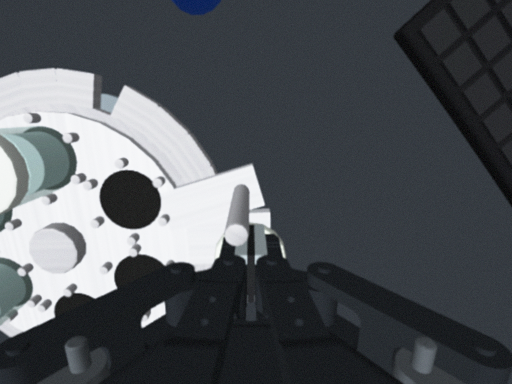

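The turn reads about 51.9° with the post 15.1° ahead of the plunger. The disc leads the commanded angle by about 2°. I'll go on to about 59.3°, check, then release straight up.

```bash
python3 - <<'E'
from h import *
z=.0578
arc(50,57.4,.016,z,3.7,.03,16)
d=postang(57)-.4; print('turn',d)
if 57.8<d<61.5:
    a=a0+np.radians(57.4)
    manip.line_to(pos(A,a,.016,.078),.03); st('released')
    d=postang(57)-.4; print('turn',d)
    manip.line_to(pos(A,a,.004,.078),.04); st('back off')
    d=postang(57)-.4
    manip.line_to(pos(A,a,.004,.17),.12); st('up')
    im,P=cloud('wrist','pics/w6.png');Q=P.reshape(-1,3)
    h=pos(A,a0+np.radians(60),0,0)[:2]
    m=(np.hypot(*(Q[:,:2]-h).T)<.027)&(Q[:,2]>.075)&(Q[:,2]<.1)&(im.reshape(-1,3).min(1)>120)
    print('head',np.median(Q[m],0),'expect',h,np.histogram(Q[m][:,2],np.arange(.075,.101,.0025)))
E
```

```text
arc 57.4 15.28 [ 0.6544 -0.0874  0.0587] [0.1 1.1 6.5]
post [ 0.6618 -0.069   0.1193] 582 spread [0.0038 0.005  0.0011] r 0.1232 turn deg 59.63
turn 59.23477365454968
released 16.15 [ 0.6533 -0.0875  0.0771] [-0.6 -0.4  0.1]
post [ 0.6618 -0.0701  0.1195] 494 spread [0.0034 0.0057 0.0014] r 0.1235 turn deg 59.15
turn 58.750201509685304
back off 16.65 [ 0.6466 -0.0977  0.0781] [ 0.3 -0.6  0.1]
post [ 0.6605 -0.0702  0.1195] 505 spread [0.0049 0.0099 0.0014] r 0.1222 turn deg 58.91
up 17.62 [ 0.6464 -0.0973  0.1688] [-0.5  0.1 -0.5]
head [ 0.64801233 -0.0966977   0.09456794] expect [ 0.64754913 -0.0960884 ] (array([   0,    0,    0,    0,    0,    6,   60, 1122,  423,    0]), array([0.075 , 0.0775, 0.08  , 0.0825, 0.085 , 0.0875, 0.09  , 0.0925,
       0.095 , 0.0975, 0.1   ]))
```

View pics/w6.png

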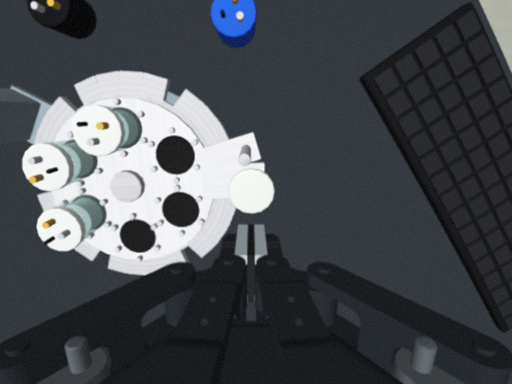

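The head at (250,190) is at z = 0.0946, the same as at the start, and 0.8 mm from the notch position. All three cells stand in their nests. The gripper is clear of everything, so I'm handing in.

```bash
python3 - <<'E'
from h import *
manip.finish_job(); st('done')
E
```

```text
the job is handed in; nothing more can be done
the job is handed in; nothing more can be done
```

The carousel is in the next notch and the job is handed in, at about 17.6 s on the robot clock. With the fingers shut, I pressed the plunger about 12 mm and pushed the post round anticlockwise to about 59°. I then lifted straight off, so the plunger sprang up and centred itself.

**Last checks**
- **Plunger:** the head is back to its full starting height (z = 0.0946). It sits 0.8 mm from where 60° should put it.
- **Cells and robot:** all three cells stand in their nests, and the gripper is clear of everything. The highest tool force I read was about 7 N.
- **Bystanders:** I didn't re-image the wash bottle, beaker and mouse at the end, but the arm worked well away from them.

**What disagreed**
- **Fingertips:** they ended about 24–26 mm short of the reported TCP, so my first press stopped above the head without touching it. I found the head by force instead.
- **Turn angle:** measured from the post, the final turn reads about 58.5–58.8°. Those post readings had the wider scatter, and the head's position and full height both point to 60°.

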